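Tidy the washing ledge into the acrylic modules

TASK

Put the white soap, the black comb, the lidded tin and the silver eyelash curler away, each lying flat and the right way up in the middle of the acrylic module that shows its outline; line the soap, comb and curler up with their outlines (either end first will do). Do not push the nail brush or the amber cream jar about.

Things in the scene. Friction and masses are not known exactly. Their poses are not given: they have to be found in the camera images.
- soap_c (a point): White soap bar, 80 mm (x) by 50 mm (y) by 26 mm high, rounded edges, about 95 g, loose, flat on the work surface at the start. The point is its centre, 13 mm above its underside; z up.
- comb_c (a point): Black thick plastic comb lying flat, 110 mm long (x), 28 mm wide (y), 9 mm thick, about 30 g, loose; solid spine on the +y side, teeth to -y; can be gripped across its whole width. The point is its centre, 4.5 mm above its underside; z up.
- tin_c (a point): Small round aluminium tin with its lid on (lid and tin are one piece here), 50 mm across, 26 mm high, about 45 g, loose, standing lid up. The point is its centre, 13 mm above its underside; z up.
- curler_c (a point): Silver eyelash curler lying flat, about 112 mm long (x) and 60 mm wide at most (y): finger rings towards -x (from x = -30 mm), lash clamp towards +x (from x = +28 mm), about 6 and 10 mm high. In the middle a pivot block 44 mm long (x), 14 mm wide (y), 12 mm high, by which it is gripped across y. About 50 g, loose. The point is the centre of the pivot block, 6 mm above the underside; z up.
- soap_tray: Fixed clear acrylic organiser module, 136 mm (its x) by 80 mm (its y). Its flat pad, 130 by 74 mm, lies 6 mm above the work surface; green, with the white rectangular outline of the soap in the middle, long side along x. The two short ends (x = +-66 mm) each have a slotted wall 3 mm thick whose top is 14 mm above the work surface; the long sides are open. Origin: centre of its underside, on the work surface; z up.
- comb_tray: Fixed clear acrylic organiser module, 136 mm (its x) by 80 mm (its y). Its flat pad, 130 by 74 mm, lies 6 mm above the work surface; yellow, with the black silhouette of the comb in the middle, long side along x. The two short ends (x = +-66 mm) each have a slotted wall 3 mm thick whose top is 14 mm above the work surface; the long sides are open. Origin: centre of its underside, on the work surface; z up.
- tin_tray: Fixed clear acrylic organiser module, 136 mm (its x) by 80 mm (its y). Its flat pad, 130 by 74 mm, lies 6 mm above the work surface; red, with a pale disc in a dark ring, 54 mm across, the outline of the tin, in the middle. The two short ends (x = +-66 mm) each have a slotted wall 3 mm thick whose top is 14 mm above the work surface; the long sides are open. Origin: centre of its underside, on the work surface; z up.
- curler_tray: Fixed clear acrylic organiser module, 136 mm (its x) by 80 mm (its y). Its flat pad, 130 by 74 mm, lies 6 mm above the work surface; blue, with the black silhouette of the eyelash curler, its pivot block in the middle, long side along x. The two short ends (x = +-66 mm) each have a slotted wall 3 mm thick whose top is 14 mm above the work surface; the long sides are open. Origin: centre of its underside, on the work surface; z up.
- nail_brush_c (a point): Bystander: wooden nail brush with pale bristles below, 75 mm (x) by 36 mm (y) by 28 mm high, loose. The point is its centre, 14 mm up. To be left where it is.
- cream_jar_c (a point): Bystander: amber glass cream jar with a black cap, 48 mm across, 50 mm high, loose. The point is its centre, 25 mm up. To be left where it is.

How it is judged (in metres and radians):
At the end, for the whole second after the job is handed in: Each at rest flat on its own pad: centre within 12 mm of the module centre, 4 mm of resting height, upright within 0.12 rad; soap, comb and curler along the module within 0.2 rad, either way round; brush and jar within 20 mm of their start (horizontal distance between soap_c and soap_tray below 0.012 m and z of soap_c in the frame of soap_tray between 0.015 and 0.023 m and angle between each of soap_c, comb_c, tin_c, curler_c's own z axis and vertical below 0.12 rad and linear speed of each of soap, comb, tin, curler below 0.02 m/s and angle between the x axis of soap_c and the x axis of soap_tray, either way round below 0.2 rad and horizontal distance between comb_c and comb_tray below 0.012 m and z of comb_c in the frame of comb_tray between 0.0065 and 0.0145 m and angle between the x axis of comb_c and the x axis of comb_tray, either way round below 0.2 rad and horizontal distance between tin_c and tin_tray below 0.012 m and z of tin_c in the frame of tin_tray between 0.015 and 0.023 m and horizontal distance between curler_c and curler_tray below 0.012 m and z of curler_c in the frame of curler_tray between 0.008 and 0.016 m and angle between the x axis of curler_c and the x axis of curler_tray, either way round below 0.2 rad and not (distance of nail_brush_c from where it was at the start of the episode above 0.02 m) and not (distance of cream_jar_c from where it was at the start of the episode above 0.02 m)); the robot touches nothing.
It fails at once if the nail brush is pushed more than 20 mm from its place (distance of nail_brush_c from where it was at the start of the episode above 0.02 m).
It fails at once if the cream jar is pushed more than 20 mm from its place (distance of cream_jar_c from where it was at the start of the episode above 0.02 m).
It also fails if it takes over 120 s, if anything falls off the work surface, if the arm or the gripper's body presses on something with over 40 N, if the wrist force passes 120 N, or if a joint passes its speed limit or range.

ROBOT

A 6-joint arm with a two-finger parallel gripper is mounted at the origin on the work surface. World frame = base frame: x ahead of the robot, y to its left, z up, the work surface at z = 0. Lengths are in mm, angles in rad, forces in N, time in s.
With the tool pointing down it reaches from about 375 to 900 mm from the base axis. Payload 3.1 kg.
Tool frame: the origin (TCP) lies at the very end of the fingers, on their centre line; the grasp point (between the pads) lies 19 mm behind it; x points along the fingers, z is the direction in which the jaws open and shut, and the axes are right-handed (so a half turn about x gives the same grasp; the last joint's range is limited). The gripper opens to 87 mm and grips with 3 to 60 N. Pads are 19 mm wide; open, the fingers measure 117 mm over their backs; the gripper's body (75 mm by 190 mm) begins 51 mm behind the grasp point.
Start: joints at [-1.476, 0.527, 1.433, -0, 1.181, -0.178], TCP at [168.417, -601.857, 222.548] pointing down, gripper open.
Joint ranges: [-3.08, 3.08], [-0.75, 2.2], [0.22, 2.44], [-1.43, 4.57], [0, 2.65], [-2.85, 2.85]. Speed limits (rad/s): [2.79, 2.79, 3.14, 3.14, 3.14, 3.14].

INTERFACE

Orientations are given as a 3x3 rotation matrix whose columns are the frame's x, y, z axes.
In Python, from bench import ctrl gives the robot as it stands.
- The arm moves only by the shell command python3 -m pendant 'ROWS' [FORCE]. ROWS is JSON, a list of rows, each a list of 3 entries, a list of its own where there are three numbers: the turn, a rotation vector about the world's x, y, z in degrees, then the shift along the world's x, y, z in m, then the closure in counts, from 0 (fully open) to 255 (shut). A call has 1 to 10 rows; each row is the pose to reach, as a shift and turn from the pose commanded when the call began; what a row does not reach only later rows make up. A row lasts 1/10 s, in which the tool goes at most 50 mm and 8.59 degrees, less where a joint would pass 70% of its speed; a pose out of reach is approached as far as the arm can. A call with a gripper value outside its range is refused whole. The fingers move at their own pace and stop on an object; FORCE is the grip in N (left out, the last holds). Time passes only in rows, so rows that repeat a pose let the fingers close. It gives the time, the measured TCP pose, the force and the opening at its end, in the units of the state.
- ctrl.observe(): the state, without advancing time (a new reading comes with each control period).
- ctrl.snapshot(name): name is "side" or "top" or "wrist"; returns a dict with "pixels" (384x512x3 uint8, blue, green, red), "mtx" (3x3 intrinsics, pixels), "rvec" (rotation vector, rad) and "tvec" (3), from world to camera coordinates, as OpenCV has them. Camera axes: x right, y down, z forward; pixel columns grow to the right and rows downward; lengths in mm; the calibration is good to about 2 mm. A picture is of the moment at which its call begins. There is no depth.
- ctrl.finish_job(): hands the job in, once; it reports no verdict.
The state is a dict: "time": time; "joints": joint angles; "joint_velocities": joint speeds; "effort": joint torques, N m; "ee_pos": TCP position; "ee_rot": TCP orientation; "contact_force": force on the tool from outside, world axes, zero at the start; "ft_torque": the same for the moment, N m; "width": finger opening in mm.
Only numpy, scipy, OpenCV 4.12 (cv2) and the standard library are available. Lean on these libraries where they do the work, as an engineer would, in place of code of your own. Each camera call takes 0.05 s, during which the arm holds its last target.

## Working session

There is one attempt and no reset: what is moved stays moved. The work goes in short steps, Python scripts to look and compute and a shell command to move; the robot and the scene stay as the last step left them, time stands still between calls to the robot, and variables do not carry over. Pictures are saved under pics/ and viewed, and the job is handed in when it is done.

```bash
ls; mkdir -p pics; python3 - <<'E'
from bench import ctrl
import cv2
s=ctrl.observe();print(s)
for n in("top","side","wrist"):
    d=ctrl.snapshot(n);cv2.imwrite(f"pics/{n}0.png",d["pixels"]);print(n,d["mtx"].tolist(),d["rvec"],d["tvec"])
E
```

```text
pics
{'time': 0.0, 'joints': array([-1.47648468e+00,  5.28460693e-01,  1.43390763e+00,  2.16638117e-05,
        1.18138522e+00, -1.78499366e-01]), 'joint_velocities': array([-1.81307282e-04, -4.18876082e-04,  8.92978981e-05, -1.60074712e-03,
       -1.75756077e-04,  1.39011842e-03]), 'effort': array([ 5.50988661e-04, -4.40033698e+01, -1.76589721e+01,  6.33021654e-02,
        5.80996647e-02, -1.75086948e-04]), 'ee_pos': array([ 168.36441181, -601.13551652,  221.57330323]), 'ee_rot': array([[-1.83541823e-04,  9.63019564e-01,  2.69431413e-01],
       [ 2.15316957e-03,  2.69431174e-01, -9.63017241e-01],
       [-9.99997665e-01,  4.03377580e-04, -2.12299631e-03]]), 'contact_force': array([-0.47284263, -0.32815317, -0.47709478]), 'ft_torque': array([-0.03264528,  0.02027988, -0.08326294]), 'width': 87.42870207668999}
top [[367.2434082058077, 0.0, 253.10391320136782], [0.0, 367.2434082058077, 191.6001172092099], [0.0, 0.0, 1.0]] [ 2.18737387 -2.15790939  0.13138524] [  2.22002863 529.74410228 800.2628047 ]
side [[350.5398173871937, 0.0, 262.140950763596], [0.0, 350.5398173871937, 192.18806339309182], [0.0, 0.0, 1.0]] [ 0.2374375  -2.85900527  1.12377644] [516.21489028 123.86932773 695.99893279]
wrist [[265.5805323085128, 0.0, 255.11099103571087], [0.0, 265.5805323085128, 190.71760813068636], [0.0, 0.0, 1.0]] [-2.31829959  1.75729184  0.25094312] [-624.49852997  -32.53818199  391.16225723]
```

View pics/top0.png

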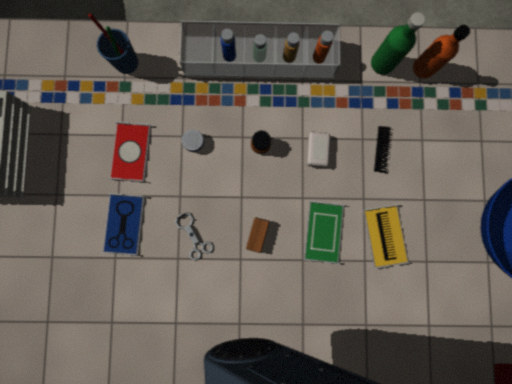

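View pics/side0.png

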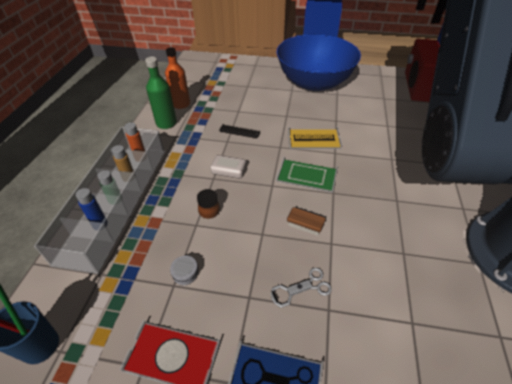

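View pics/wrist0.png

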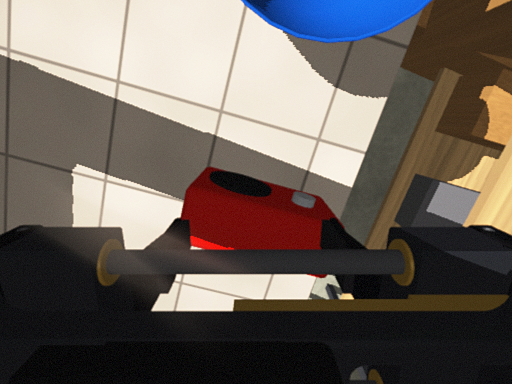

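The top view shows the tin (193,141), jar (261,142), soap (318,149), comb (382,149), curler (195,236) and brush (258,235). The red, blue, green and yellow modules are at (130,152), (123,224), (324,232) and (386,237). Next I measure them.

```bash
cat > h.py <<'E'
import cv2,numpy as np
from bench import ctrl
def ray(d,uv,z):
    R=cv2.Rodrigues(np.array(d["rvec"],float))[0];t=np.array(d["tvec"],float).ravel()
    C=-R.T@t
    uv=np.atleast_2d(uv).astype(float)
    v=np.c_[uv,np.ones(len(uv))]@np.linalg.inv(d["mtx"]).T@R
    return C+v*((z-C[2])/v[:,2])[:,None]
def proj(d,P):
    return cv2.projectPoints(np.atleast_2d(P).astype(float),np.array(d["rvec"],float),np.array(d["tvec"],float),np.array(d["mtx"]),None)[0].reshape(-1,2)
def rect(d,mask,z):
    """min-area rect in world plane z of mask's largest blob"""
    c=max(cv2.findContours(mask,cv2.RETR_EXTERNAL,cv2.CHAIN_APPROX_NONE)[0],key=cv2.contourArea)
    P=ray(d,c.reshape(-1,2),z)[:,:2].astype(np.float32)
    (cx,cy),(w,h),a=cv2.minAreaRect(P)
    if h>w: w,h,a=h,w,a+90
    return round(cx,1),round(cy,1),round(w,1),round(h,1),round((a+90)%180-90,1)
E
python3 - <<'E'
from h import *
d=ctrl.snapshot("top");im=d["pixels"];hsv=cv2.cvtColor(im,cv2.COLOR_BGR2HSV)
R=cv2.Rodrigues(np.array(d["rvec"]))[0];print("cam",-R.T@np.array(d["tvec"]).ravel())
def roi(m,x0,y0,x1,y1):
    o=np.zeros_like(m);o[y0:y1,x0:x1]=m[y0:y1,x0:x1];return o
H,S,V=cv2.split(hsv)
def M(c):return (c).astype(np.uint8)*255
trays={"green":(M((H>40)&(H<85)&(S>110)),300,195,350,270),"yellow":(M((H>18)&(H<38)&(S>140)),360,200,415,275),"red":(M(((H<10)|(H>170))&(S>150)),105,115,155,190),"blue":(M((H>100)&(H<130)&(S>120)),98,188,150,260)}
for k,(m,*b) in trays.items(): print(k,rect(d,roi(m,*b),6))
print("white soap",rect(d,roi(M((V>170)&(S<60)),300,125,335,172),26))
print("comb",rect(d,roi(M(V<70),370,120,395,178),9))
print("brush",rect(d,roi(M((S>110)&(H<25)),240,210,275,257),28))
for n,b in {"a":(290,110,450,290),"b":(90,110,290,290)}.items():
    c=im[b[1]:b[3],b[0]:b[2]];cv2.imwrite(f"pics/z{n}.png",cv2.resize(c,None,fx=3.9,fy=3.2,interpolation=cv2.INTER_CUBIC) if 0 else cv2.resize(c,None,fx=3.2,fy=3.2,interpolation=cv2.INTER_CUBIC))
E
```

```text
cam [440.9406353   20.07766466 852.18691761]
green (441.9, -154.2, 127.2, 71.6, -5.9)
yellow (434.6, -297.2, 128.3, 74.5, 9.5)
red (622.8, 298.7, 128.0, 72.6, -3.9)
blue (454.2, 305.4, 126.7, 71.2, -3.7)
white soap (633.8, -119.3, 63.6, 6.0, -3.3)
comb (636.8, -294.2, 110.7, 32.2, -6.9)
brush (433.3, -1.5, 71.7, 34.8, -14.3)
```

View pics/zb.png

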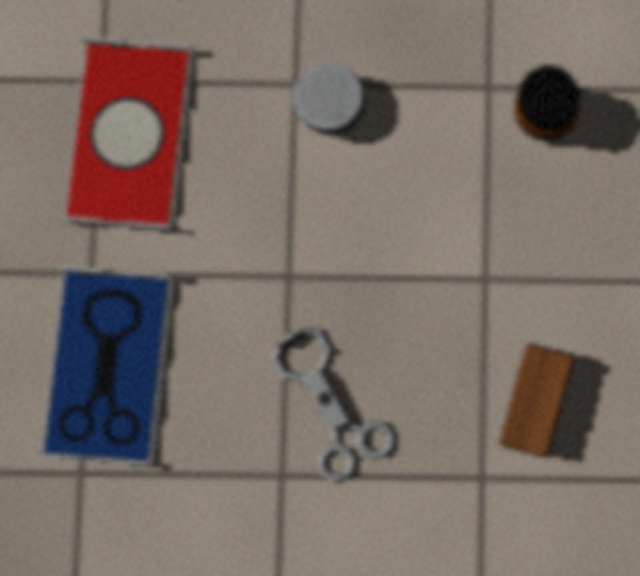

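View pics/za.png

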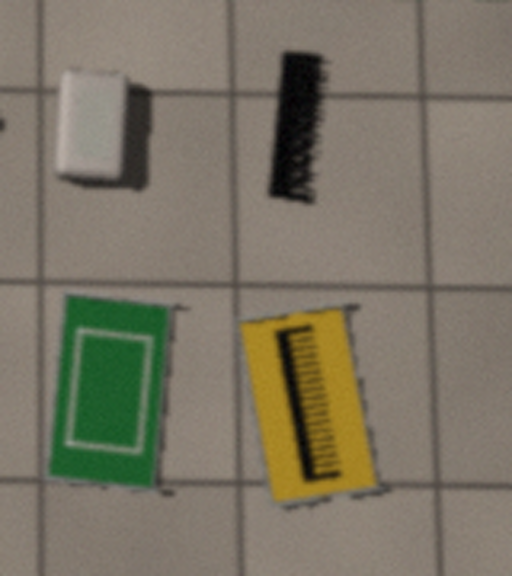

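```bash
python3 - <<'E'
from h import *
d=ctrl.snapshot("top");im=d["pixels"];hsv=cv2.cvtColor(im,cv2.COLOR_BGR2HSV);H,S,V=cv2.split(hsv)
def M(c):return (c).astype(np.uint8)*255
def roi(m,x0,y0,x1,y1):
    o=np.zeros_like(m);o[y0:y1,x0:x1]=m[y0:y1,x0:x1];return o
print(V[130:170:6,318], V[149,300:336:2])
for t in(135,145,155): print("soap",t,rect(d,roi(M(V>t),303,126,333,170),20))
print("V tin row",V[141,176:215:2])
Z=lambda b,p:np.array(b)+np.array(p)/3.2
B=(90,110);A=(290,110)
print("tin top c",ray(d,Z(B,(329,97)),26), "edges",ray(d,[Z(B,(294,97)),Z(B,(363,97)),Z(B,(329,63)),Z(B,(329,131))],26)[:,:2].round(1).tolist())
print("tin outline",ray(d,Z(B,(127,133)),6))
cl=ray(d,[Z(B,(305,355)),Z(B,(338,462)),Z(B,(379,440)),Z(B,(326,398))],8);print("curler",cl.round(1).tolist())
v=cl[0]-(cl[1]+cl[2])/2;print("ang",np.degrees(np.arctan2(v[1],v[0])))
print("pivot ends",ray(d,[Z(B,(315,378)),Z(B,(346,420))],12).round(1).tolist())
print("curler outline centre",ray(d,Z(B,(106,364)),6))
print("soap corners",ray(d,[Z(A,p) for p in [(65,71),(127,73),(58,175),(119,180)]],20).round(1).tolist())
print("soap outl",ray(d,[Z(A,p) for p in [(77,328),(153,336),(66,444),(142,453)]],6).mean(0))
print("comb spine corners",ray(d,[Z(A,p) for p in [(284,53),(270,198),(322,55),(312,203)]],9).round(1).tolist())
print("comb outl",ray(d,[Z(A,p) for p in [(277,330),(312,326),(307,481),(338,475)]],6).round(1).tolist())
E
```

```text
[149 158 149 148 149 157  55] [130  98 128 137 161 176 159 152 149 150 152 148 149 147 103  48  50  47]
soap 135 (642.8, -140.5, 87.5, 65.8, 0.9)
soap 145 (636.7, -136.8, 70.8, 48.8, 0.9)
soap 155 (636.4, -130.4, 70.9, 27.9, -0.4)
V tin row [138 140 131 129 125 125 120 123 119 122 117 123 122  96  44  54  50  54
  57 112]
tin top c [[646.15367682 149.06636879  26.        ]] edges [[645.7, 174.1], [646.6, 124.8], [671.1, 149.8], [621.4, 148.3]]
tin outline [[621.91423091 298.3360811    6.        ]]
curler [[462.2, 163.3, 8.0], [387.0, 137.5, 8.0], [402.7, 108.9, 8.0], [431.9, 147.4, 8.0]]
ang 30.743742931559222
pivot ends [[445.9, 155.0, 12.0], [416.6, 132.2, 12.0]]
curler outline centre [[453.95465539 305.10803195   6.        ]]
soap corners [[671.4, -121.9, 20.0], [670.7, -167.1, 20.0], [594.7, -116.6, 20.0], [591.7, -160.6, 20.0]]
soap outl [ 441.42398324 -155.45146111    6.        ]
comb spine corners [[690.8, -286.2, 9.0], [582.1, -273.3, 9.0], [689.7, -314.4, 9.0], [578.9, -304.0, 9.0]]
comb outl [[486.1, -277.2, 6.0], [489.3, -302.8, 6.0], [378.6, -296.3, 6.0], [383.1, -318.6, 6.0]]
```

```bash
python3 -m pendant '[[[0,0,-22],[0.467,0.307,-0.14],0],[[0,0,-22],[0.467,0.307,-0.14],0],[[0,0,-22],[0.467,0.307,-0.14],0],[[0,0,-22],[0.467,0.307,-0.14],0],[[0,0,-22],[0.467,0.307,-0.14],0],[[0,0,-22],[0.467,0.307,-0.14],0],[[0,0,-22],[0.467,0.307,-0.14],0],[[0,0,-22],[0.467,0.307,-0.14],0],[[0,0,-22],[0.467,0.307,-0.14],0],[[0,0,-22],[0.467,0.307,-0.14],0]]' 20
```

```text
time: 1.25
ee_pos: [573.9, -335.0, 100.8]
ee_rot: [[-0.0, 0.994, -0.111], [-0.0, -0.111, -0.994], [-1.0, -0.0, 0.0]]
contact_force: [0.4, -1.1, -0.2]
width: 87.1
```

```bash
python3 -m pendant '[[[0,0,0],[0,0,0],0],[[0,0,0],[0,0,0],0]]'
```

```text
time: 1.45
ee_pos: [572.8, -335.0, 100.6]
ee_rot: [[-0.001, 0.994, -0.108], [0.001, -0.108, -0.994], [-1.0, -0.001, -0.0]]
contact_force: [0.7, 0.2, 0.5]
width: 87.1
```

```bash
python3 -m pendant '[[[0,0,0],[0.0315,0.020,-0.01],0],[[0,0,0],[0.0625,0.0405,-0.02],0],[[0,0,0],[0.0625,0.0405,-0.02],0],[[0,0,0],[0.0625,0.0405,-0.02],0]]'; python3 - <<'E'
from h import *
for n in("wrist","top"):
    d=ctrl.snapshot(n);cv2.imwrite(f"pics/{n}1.png",d["pixels"])
print(ctrl.observe()["ee_pos"])
E
```

```text
time: 1.85
ee_pos: [633.9, -296.7, 81.5]
ee_rot: [[-0.001, 0.994, -0.111], [-0.0, -0.111, -0.994], [-1.0, -0.001, 0.0]]
contact_force: [0.1, -0.1, 0.0]
width: 87.6
[ 633.46471285 -297.49271374   81.93958353]
```

View pics/wrist1.png

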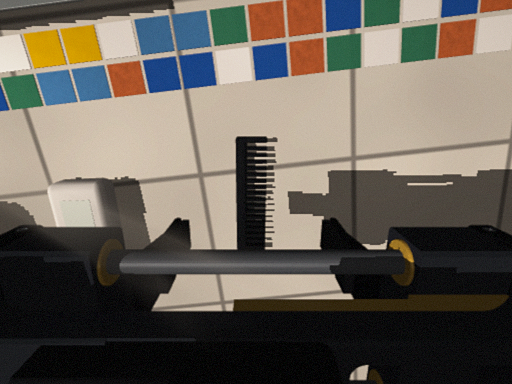

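View pics/top1.png

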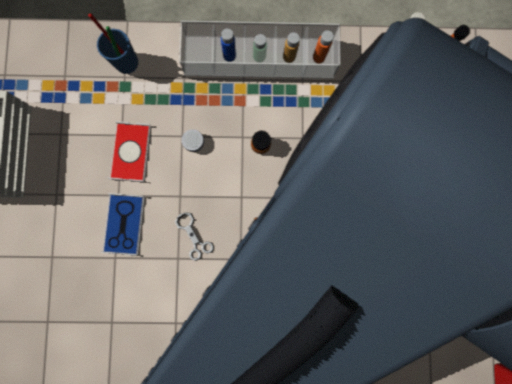

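The wrist view shows the comb upright between the fingers, its far end at (256,137) and aligned with the tool. I'll descend and grip. The target TCP height is about 3 mm.

```bash
python3 - <<'E'
from h import *
d=ctrl.snapshot("wrist")
print("far end corners",ray(d,[(237,137),(276,138)],9).round(1).tolist())
E
python3 -m pendant '[[[0,0,0],[0.001,0.003,-0.03],0],[[0,0,0],[0.001,0.003,-0.06],0],[[0,0,0],[0.001,0.003,-0.075],0],[[0,0,0],[0.001,0.003,-0.079],0],[[0,0,0],[0.001,0.003,-0.079],0]]'
```

```text
far end corners [[693.1, -288.6, 9.0], [688.4, -322.2, 9.0]]
time: 2.5
ee_pos: [635.4, -293.5, 2.5]
ee_rot: [[-0.0, 0.994, -0.112], [0.0, -0.112, -0.994], [-1.0, -0.0, -0.0]]
contact_force: [0.6, -0.5, 1.1]
width: 86.8
```

```bash
python3 -m pendant '[[[0,0,0],[0,0,0],255],[[0,0,0],[0,0,0],255],[[0,0,0],[0,0,0],255],[[0,0,0],[0,0,0],255],[[0,0,0],[0,0,0],255],[[0,0,0],[0,0,0],255],[[0,0,0],[0,0,0.02],255],[[0,0,0],[0,0,0.06],255]]' 20; python3 - <<'E'
from h import *
for n in("wrist","side"):
    d=ctrl.snapshot(n);cv2.imwrite(f"pics/{n}2.png",d["pixels"])
print(ctrl.observe()["ee_pos"])
E
```

```text
time: 3.3
ee_pos: [633.1, -291.1, 59.1]
ee_rot: [[-0.007, 0.994, -0.111], [0.005, -0.111, -0.994], [-1.0, -0.008, -0.004]]
contact_force: [-0.5, 0.9, 0.2]
width: 30.6
[ 639.57443577 -295.0858167    67.9939058 ]
```

View pics/wrist2.png

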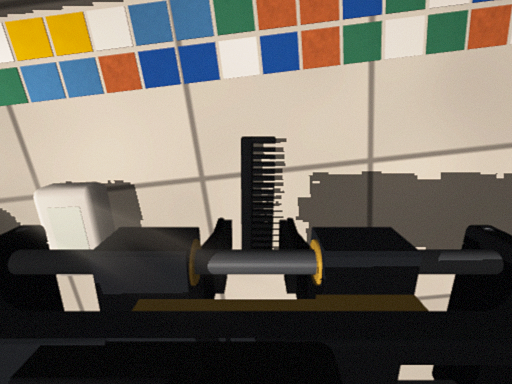

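View pics/side2.png

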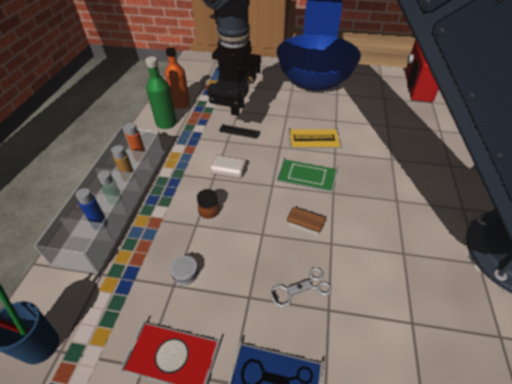

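The fingers were still closing when the lift began (30.6 mm), so the comb stayed on the table at (240,131) in the side view. I'll go back down and close for longer.

```bash
python3 -m pendant '[[[0,0,0],[0,0,0],120],[[0,0,0],[0,0,0],120],[[0,0,0],[0,0,-0.03],120],[[0,0,0],[0,0,-0.055],120],[[0,0,0],[0,0,-0.06],120],[[0,0,0],[0,0,-0.06],120]]';python3 -m pendant '[[[0,0,0],[0,0,0],255],[[0,0,0],[0,0,0],255],[[0,0,0],[0,0,0],255],[[0,0,0],[0,0,0],255],[[0,0,0],[0,0,0],255],[[0,0,0],[0,0,0],255],[[0,0,0],[0,0,0],255],[[0,0,0],[0,0,0],255]]' 20
```

```text
time: 4.0
ee_pos: [634.5, -291.6, 0.9]
ee_rot: [[-0.004, 0.994, -0.111], [0.003, -0.111, -0.994], [-1.0, -0.004, -0.002]]
contact_force: [0.7, 0.2, -0.2]
width: 45.5
time: 4.8
ee_pos: [635.9, -292.8, 2.5]
ee_rot: [[0.0, 0.994, -0.111], [-0.0, -0.111, -0.994], [-1.0, 0.0, 0.0]]
contact_force: [-0.1, 0.0, -1.0]
width: 27.3
```

```bash
python3 -m pendant '[[[0,0,0],[0,0,0.025],255],[[0,0,0],[0,0,0.06],255],[[0,0,4],[-0.03,-0.001,0.06],255],[[0,0,8],[-0.07,-0.002,0.06],255],[[0,0,12],[-0.11,-0.003,0.06],255],[[0,0,16],[-0.15,-0.004,0.06],255],[[0,0,16],[-0.18,-0.004,0.06],255],[[0,0,16],[-0.201,-0.004,0.06],255],[[0,0,16],[-0.201,-0.004,0.06],255],[[0,0,16],[-0.201,-0.004,0.06],255]]'; python3 - <<'E'
from h import *
for n in("wrist","side"):
    d=ctrl.snapshot(n);cv2.imwrite(f"pics/{n}3.png",d["pixels"])
print(ctrl.observe()["ee_pos"],ctrl.observe()["width"])
E
```

```text
time: 5.8
ee_pos: [435.5, -297.6, 62.8]
ee_rot: [[0.001, 0.986, 0.166], [-0.001, 0.166, -0.986], [-1.0, 0.001, 0.001]]
contact_force: [0.9, 0.6, -0.9]
width: 27.6
[ 436.40773095 -297.65599492   62.73622684] 27.72835379686018
```

View pics/wrist3.png

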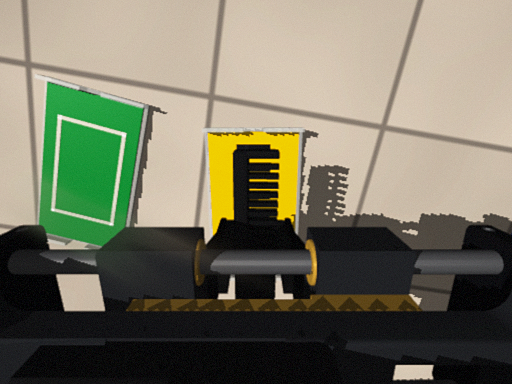

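View pics/side3.png

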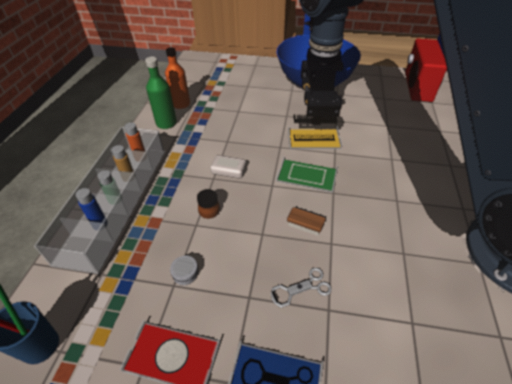

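The comb is held, seen at (256,185), aligned with the yellow module. I'll lower and release it.

```bash
python3 -m pendant '[[[0,0,0],[-0.001,0,-0.025],255],[[0,0,0],[-0.001,0,-0.045],255],[[0,0,0],[-0.001,0,-0.051],255],[[0,0,0],[-0.001,0,-0.0535],255],[[0,0,0],[-0.001,0,-0.0535],255]]';python3 -m pendant '[[[0,0,0],[0,0,0],120],[[0,0,0],[0,0,0],120],[[0,0,0],[0,0,0],120],[[0,0,0],[0,0,0],120],[[0,0,0],[0,0,0.02],120],[[0,0,0],[0,0,0.06],60],[[0,0,0],[0,0,0.08],0],[[0,0,0],[0,0,0.08],0]]'; python3 - <<'E'
from h import *
for n in("wrist",):
    d=ctrl.snapshot(n);cv2.imwrite(f"pics/{n}4.png",d["pixels"])
print(ctrl.observe()["ee_pos"],ctrl.observe()["width"])
E
```

```text
time: 6.4
ee_pos: [434.6, -296.9, 9.0]
ee_rot: [[0.0, 0.986, 0.168], [-0.0, 0.168, -0.986], [-1.0, 0.0, 0.0]]
contact_force: [0.1, -0.9, -0.9]
width: 27.9
time: 7.2
ee_pos: [435.5, -298.4, 91.9]
ee_rot: [[0.005, 0.986, 0.167], [-0.005, 0.167, -0.986], [-1.0, 0.004, 0.006]]
contact_force: [0.3, -0.3, -0.0]
width: 62.3
[ 434.58210178 -297.60282217   90.42160209] 66.13501565348676
```

View pics/wrist4.png

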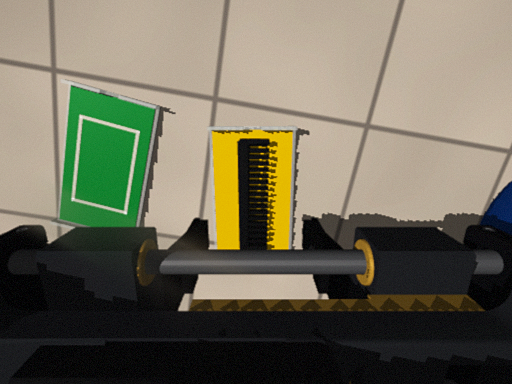

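The comb lies on the yellow pad, centred and aligned, at (256,195). The soap is next.

```bash
python3 -m pendant '[[[0,0,-14],[0.198,0.156,-0.005],0],[[0,0,-14],[0.198,0.156,-0.005],0],[[0,0,-14],[0.198,0.156,-0.005],0],[[0,0,-14],[0.198,0.156,-0.005],0],[[0,0,-14],[0.198,0.156,-0.005],0],[[0,0,-14],[0.198,0.156,-0.005],0],[[0,0,-14],[0.198,0.156,-0.005],0],[[0,0,-14],[0.198,0.156,-0.005],0]]'; python3 - <<'E'
from h import *
d=ctrl.snapshot("wrist");cv2.imwrite("pics/wrist5.png",d["pixels"])
print(ctrl.observe()["ee_pos"],ctrl.observe()["width"])
E
```

```text
time: 8.05
ee_pos: [630.0, -140.9, 82.6]
ee_rot: [[-0.004, 0.997, -0.076], [0.001, -0.076, -0.997], [-1.0, -0.004, -0.001]]
contact_force: [-0.6, 0.2, 0.5]
width: 87.1
[ 629.89121016 -141.49621856   82.89626801] 86.9212048277692
```

View pics/wrist5.png

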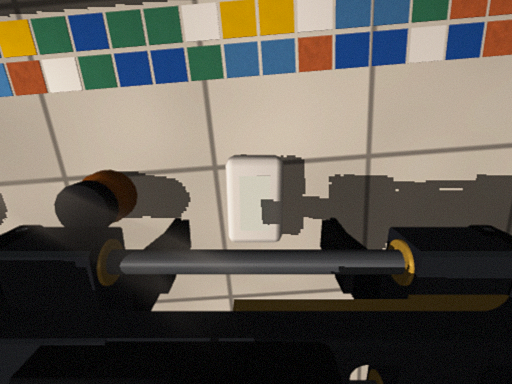

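```bash
python3 - <<'E'
from h import *
d=ctrl.snapshot("wrist")
for z in (13,20): print(ray(d,[(254,156),(254,241),(227,200),(281,200)],z).round(1).tolist())
R=cv2.Rodrigues(np.array(d["rvec"]))[0];print(-R.T@np.array(d["tvec"]).ravel())
print(ctrl.observe()["ee_pos"])
E
```

```text
[[671.8, -143.9, 13.0], [590.1, -137.5, 13.0], [633.3, -116.1, 13.0], [629.5, -165.5, 13.0]]
[[672.9, -144.1, 20.0], [593.7, -137.9, 20.0], [635.6, -117.1, 20.0], [631.9, -164.9, 20.0]]
[ 707.53697802 -147.97706841  244.32484856]
[ 630.04360567 -141.87832029   83.26838488]
```

The wrist and top views agree that the soap centre is about (632,-141), aligned with the tool. I'll grip it.

```bash
python3 -m pendant '[[[0,0,0],[0.002,0.0005,-0.03],0],[[0,0,0],[0.002,0.0005,-0.06],0],[[0,0,0],[0.002,0.0005,-0.075],0],[[0,0,0],[0.002,0.0005,-0.079],0],[[0,0,0],[0.002,0.0005,-0.079],0],[[0,0,0],[0.002,0.0005,-0.079],255],[[0,0,0],[0.002,0.0005,-0.079],255],[[0,0,0],[0.002,0.0005,-0.079],255],[[0,0,0],[0.002,0.0005,-0.079],255],[[0,0,0],[0.002,0.0005,-0.079],255]]';python3 -m pendant '[[[0,0,0],[0,0,0],255],[[0,0,0],[0,0,0],255],[[0,0,0],[0,0,0],255],[[0,0,0],[0,0,0],255]]'
```

```text
time: 9.15
ee_pos: [634.1, -140.3, 5.4]
ee_rot: [[0.001, 0.997, -0.076], [-0.0, -0.076, -0.997], [-1.0, 0.001, 0.0]]
contact_force: [0.6, -0.4, -0.3]
width: 54.3
time: 9.55
ee_pos: [634.0, -140.3, 5.2]
ee_rot: [[0.0, 0.997, -0.076], [-0.0, -0.076, -0.997], [-1.0, 0.0, 0.0]]
contact_force: [-1.1, 1.5, 3.2]
width: 49.8
```

```bash
python3 -m pendant '[[[0,0,0],[0,0,0.025],255],[[0,0,0],[0,0,0.06],255],[[0,0,0],[-0.03,-0.001,0.06],255],[[0,0,-1.5],[-0.07,-0.005,0.06],255],[[0,0,-1.5],[-0.11,-0.01,0.06],255],[[0,0,-1.5],[-0.15,-0.0145,0.06],255],[[0,0,-1.5],[-0.175,-0.0145,0.06],255],[[0,0,-1.5],[-0.1905,-0.0145,0.06],255],[[0,0,-1.5],[-0.1905,-0.0145,0.06],255],[[0,0,-1.5],[-0.1905,-0.0145,0.06],255]]'; python3 - <<'E'
from h import *
d=ctrl.snapshot("wrist");cv2.imwrite("pics/wrist6.png",d["pixels"])
print(ctrl.observe()["ee_pos"],ctrl.observe()["width"])
E
```

```text
time: 10.55
ee_pos: [444.3, -155.4, 65.0]
ee_rot: [[0.001, 0.995, -0.103], [-0.001, -0.103, -0.995], [-1.0, 0.001, 0.001]]
contact_force: [-0.5, 0.5, -0.7]
width: 49.6
[ 444.92157299 -155.55262151   65.02574281] 49.60437911102326
```

View pics/wrist6.png

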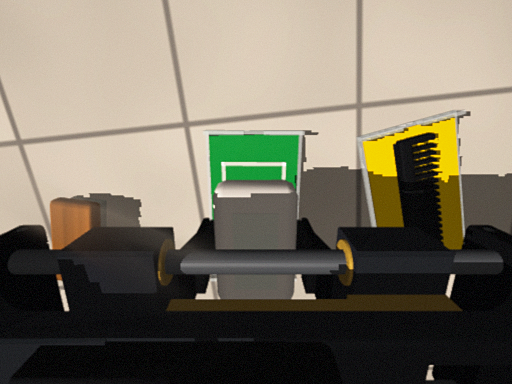

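The soap is held square over the green outline. I'll lower and release it.

```bash
python3 -m pendant '[[[0,0,0],[-0.001,0,-0.025],255],[[0,0,0],[-0.001,0,-0.045],255],[[0,0,0],[-0.001,0,-0.051],255],[[0,0,0],[-0.001,0,-0.0532],255],[[0,0,0],[-0.001,0,-0.0532],255],[[0,0,0],[-0.001,0,-0.0532],50],[[0,0,0],[-0.001,0,-0.0532],50],[[0,0,0],[-0.001,0,-0.0532],50],[[0,0,0],[-0.001,0,-0.0532],50]]';python3 -m pendant '[[[0,0,0],[0,0,0],50],[[0,0,0],[0,0,0.02],50],[[0,0,0],[0,0,0.06],0],[[0,0,0],[0,0,0.08],0],[[0,0,0],[0,0,0.08],0],[[0,0,0],[0,0,0.08],0]]'; python3 - <<'E'
from h import *
d=ctrl.snapshot("wrist");cv2.imwrite("pics/wrist7.png",d["pixels"])
print(ctrl.observe()["ee_pos"],ctrl.observe()["width"])
E
```

```text
time: 11.5
ee_pos: [442.6, -155.0, 12.1]
ee_rot: [[0.001, 0.995, -0.102], [-0.0, -0.102, -0.995], [-1.0, 0.001, 0.0]]
contact_force: [-0.2, -0.6, 0.9]
width: 68.2
time: 12.1
ee_pos: [442.4, -154.8, 91.9]
ee_rot: [[0.001, 0.995, -0.102], [-0.0, -0.102, -0.995], [-1.0, 0.001, 0.0]]
contact_force: [-0.3, -0.1, -0.6]
width: 85.8
[ 441.87774611 -154.53795512   91.24298799] 85.83305442123853
```

View pics/wrist7.png

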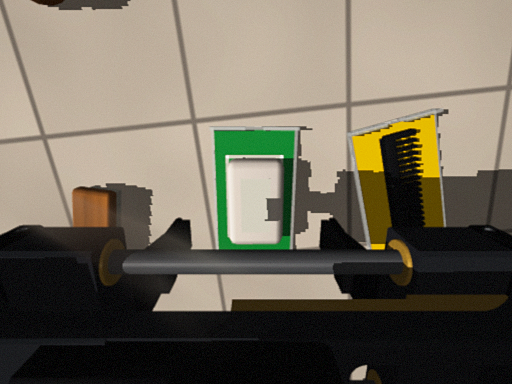

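The soap sits inside the white outline at (255,200). The tin is next.

```bash
python3 -m pendant '[[[0,0,2],[0.2035,0.304,0],0],[[0,0,2],[0.2035,0.304,0],0],[[0,0,2],[0.2035,0.304,0],0],[[0,0,2],[0.2035,0.304,0],0],[[0,0,2],[0.2035,0.304,0],0],[[0,0,2],[0.2035,0.304,0],0],[[0,0,2],[0.2035,0.304,0],0],[[0,0,2],[0.2035,0.304,0],0],[[0,0,2],[0.2035,0.304,0],0],[[0,0,2],[0.2035,0.304,0],0]]'; python3 - <<'E'
from h import *
d=ctrl.snapshot("wrist");cv2.imwrite("pics/wrist8.png",d["pixels"])
print(ctrl.observe()["ee_pos"],ctrl.observe()["width"])
E
```

```text
time: 13.15
ee_pos: [644.0, 148.8, 89.6]
ee_rot: [[-0.005, 0.998, -0.067], [-0.001, -0.067, -0.998], [-1.0, -0.004, 0.001]]
contact_force: [0.4, -0.0, 0.8]
width: 86.7
[643.95780518 148.09004095  90.02066723] 87.04034922054758
```

View pics/wrist8.png

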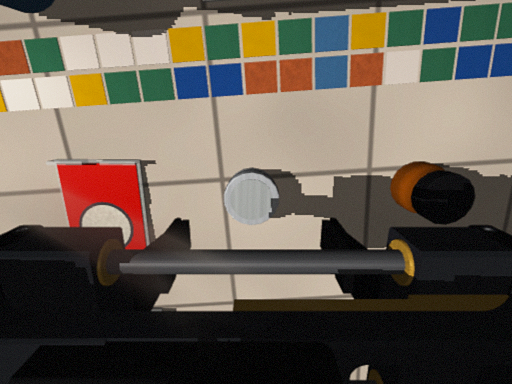

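```bash
python3 - <<'E'
from h import *
d=ctrl.snapshot("wrist")
print(ray(d,[(251,197),(225,197),(278,197),(251,223)],26).round(1).tolist(), ray(d,[(106,222)],6),ctrl.observe()["ee_pos"])
E
```

```text
[[650.3, 151.0, 26.0], [651.9, 174.1, 26.0], [648.7, 127.0, 26.0], [625.4, 152.8, 26.0]] [[627.6788402  297.90526026   6.        ]] [644.2208818  147.71129777  90.50584218]
```

```bash
python3 -m pendant '[[[0,0,0],[0.003,0.0015,-0.03],0],[[0,0,0],[0.003,0.0015,-0.06],0],[[0,0,0],[0.003,0.0015,-0.08],0],[[0,0,0],[0.003,0.0015,-0.0855],0],[[0,0,0],[0.003,0.0015,-0.0855],0],[[0,0,0],[0.003,0.0015,-0.0855],255],[[0,0,0],[0.003,0.0015,-0.0855],255],[[0,0,0],[0.003,0.0015,-0.0855],255],[[0,0,0],[0.003,0.0015,-0.0855],255],[[0,0,0],[0.003,0.0015,-0.0855],255]]';python3 -m pendant '[[[0,0,0],[0,0,0],255],[[0,0,0],[0,0,0],255],[[0,0,0],[0,0,0],255],[[0,0,0],[0,0,0],255]]'
```

```text
time: 14.25
ee_pos: [649.1, 150.8, 6.7]
ee_rot: [[0.001, 0.998, -0.067], [0.0, -0.067, -0.998], [-1.0, 0.001, -0.0]]
contact_force: [0.4, -0.2, 0.5]
width: 54.9
time: 14.65
ee_pos: [649.0, 150.8, 6.6]
ee_rot: [[0.0, 0.998, -0.068], [0.0, -0.068, -0.998], [-1.0, 0.0, -0.0]]
contact_force: [-0.3, 0.4, 3.7]
width: 49.3
```

```bash
python3 -m pendant '[[[0,0,0],[0,0,0.025],255],[[0,0,0],[0,0,0.06],255],[[0,0,0],[-0.006,0.035,0.06],255],[[0,0,0],[-0.012,0.075,0.06],255],[[0,0,0],[-0.018,0.11,0.06],255],[[0,0,0],[-0.024,0.1375,0.06],255],[[0,0,0],[-0.024,0.1475,0.06],255],[[0,0,0],[-0.024,0.1475,0.06],255],[[0,0,0],[-0.024,0.1475,0.06],255]]'; python3 - <<'E'
from h import *
d=ctrl.snapshot("wrist");cv2.imwrite("pics/wrist9.png",d["pixels"])
print(ctrl.observe()["ee_pos"],ctrl.observe()["width"])
E
```

```text
time: 15.55
ee_pos: [625.1, 297.1, 65.9]
ee_rot: [[-0.0, 0.998, -0.068], [-0.001, -0.068, -0.998], [-1.0, -0.0, 0.001]]
contact_force: [0.3, -0.3, 0.1]
width: 49.1
[625.19555471 296.64071839  65.92280135] 49.29235046876238
```

View pics/wrist9.png

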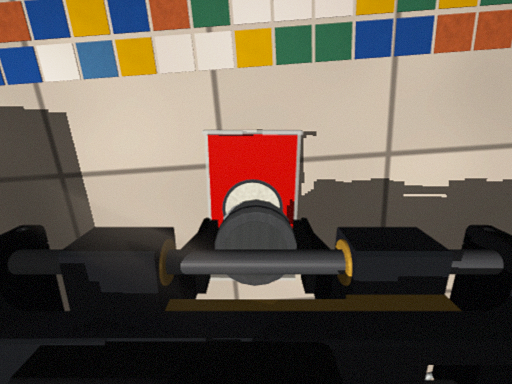

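```bash
python3 -m pendant '[[[0,0,0],[0,0.001,-0.025],255],[[0,0,0],[0,0.001,-0.045],255],[[0,0,0],[0,0.001,-0.051],255],[[0,0,0],[0,0.001,-0.0527],255],[[0,0,0],[0,0.001,-0.0527],255],[[0,0,0],[0,0.001,-0.0527],50],[[0,0,0],[0,0.001,-0.0527],50],[[0,0,0],[0,0.001,-0.0527],50],[[0,0,0],[0,0.001,-0.0527],50]]';python3 -m pendant '[[[0,0,0],[0,0,0],50],[[0,0,0],[0,0,0.02],50],[[0,0,0],[0,0,0.06],0],[[0,0,0],[0,0,0.08],0],[[0,0,0],[0,0,0.08],0],[[0,0,0],[0,0,0.08],0]]'; python3 - <<'E'
from h import *
d=ctrl.snapshot("wrist");cv2.imwrite("pics/wrist10.png",d["pixels"])
print(ctrl.observe()["ee_pos"],ctrl.observe()["width"])
E
```

```text
time: 16.5
ee_pos: [625.1, 299.4, 14.1]
ee_rot: [[0.001, 0.998, -0.067], [0.0, -0.067, -0.998], [-1.0, 0.001, -0.0]]
contact_force: [-0.0, 1.2, 0.2]
width: 67.8
time: 17.1
ee_pos: [624.7, 299.2, 93.7]
ee_rot: [[0.0, 0.998, -0.067], [0.0, -0.067, -0.998], [-1.0, 0.0, -0.0]]
contact_force: [-0.6, -0.2, -0.4]
width: 85.9
[623.92438926 298.96105824  92.57670182] 86.33875292445536
```

View pics/wrist10.png

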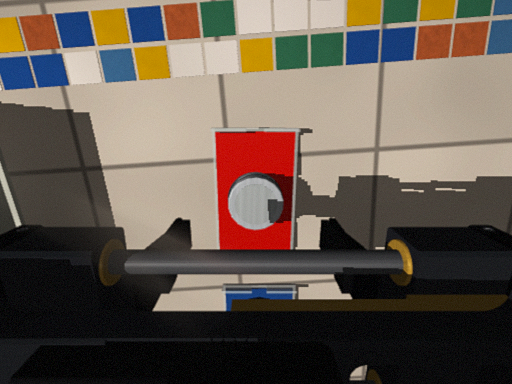

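The tin sits centred on the red module at (255,201). The curler is next.

```bash
python3 -m pendant '[[[0,0,35],[-0.193,-0.1535,0],0],[[0,0,35],[-0.193,-0.1535,0],0],[[0,0,35],[-0.193,-0.1535,0],0],[[0,0,35],[-0.193,-0.1535,0],0],[[0,0,35],[-0.193,-0.1535,0],0],[[0,0,35],[-0.193,-0.1535,0],0],[[0,0,35],[-0.193,-0.1535,0],0],[[0,0,35],[-0.193,-0.1535,0],0],[[0,0,35],[-0.193,-0.1535,0],0],[[0,0,35],[-0.193,-0.1535,0],0]]'; python3 - <<'E'
from h import *
d=ctrl.snapshot("wrist");cv2.imwrite("pics/wrist11.png",d["pixels"])
s=ctrl.observe();print(s["ee_pos"],s["ee_rot"][:,2],s["joints"])
E
```

```text
time: 18.15
ee_pos: [433.0, 146.2, 93.3]
ee_rot: [[0.001, 0.856, 0.518], [0.0, 0.518, -0.856], [-1.0, 0.001, 0.0]]
contact_force: [0.5, 0.4, 0.1]
width: 86.9
[432.76107021 146.16821098  93.37850186] [ 5.17685278e-01 -8.55571070e-01  3.12315882e-04] [8.02544039e-02 5.33221043e-01 1.96424516e+00 2.20151415e-05
 6.43402027e-01 1.10688973e+00]
```

View pics/wrist11.png

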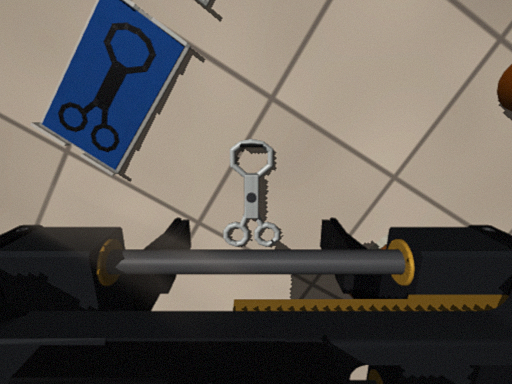

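```bash
python3 - <<'E'
from h import *
d=ctrl.snapshot("wrist")
print(ray(d,[(251,177),(251,198),(250,219)],12).round(1).tolist(),"ends",ray(d,[(252,139),(251,248)],5).round(1).tolist(), "outline",ray(d,[(118,83),(131,48),(72,117),(105,137)],6).round(1).tolist(),ctrl.observe()["ee_pos"])
E
```

```text
[[448.7, 159.2, 12.0], [430.9, 148.5, 12.0], [411.9, 138.3, 12.0]] ends [[478.7, 176.2, 5.0], [382.0, 119.3, 5.0]] outline [[459.4, 301.3, 6.0], [490.7, 302.8, 6.0], [411.3, 325.5, 6.0], [410.1, 293.2, 6.0]] [432.48939553 146.11948293  93.39993702]
```

The curler hangs vertical at (251,198), between and aligned with the fingers. I'll grip the pivot.

```bash
python3 -m pendant '[[[0,0,0],[-0.0015,0.001,-0.03],0],[[0,0,0],[-0.0015,0.001,-0.06],0],[[0,0,0],[-0.0015,0.001,-0.084],0],[[0,0,0],[-0.0015,0.001,-0.0905],0],[[0,0,0],[-0.0015,0.001,-0.0905],0],[[0,0,0],[-0.0015,0.001,-0.0905],255],[[0,0,0],[-0.0015,0.001,-0.0905],255],[[0,0,0],[-0.0015,0.001,-0.0905],255],[[0,0,0],[-0.0015,0.001,-0.0905],255],[[0,0,0],[-0.0015,0.001,-0.0905],255]]';python3 -m pendant '[[[0,0,0],[0,0,0],255],[[0,0,0],[0,0,0],255],[[0,0,0],[0,0,0],255],[[0,0,0],[0,0,0],255],[[0,0,0],[0,0,0],255],[[0,0,0],[0,0,0],255],[[0,0,0],[0,0,0],255],[[0,0,0],[0,0,0],255]]'
```

```text
time: 19.25
ee_pos: [430.7, 146.7, 3.5]
ee_rot: [[0.001, 0.856, 0.517], [0.0, 0.517, -0.856], [-1.0, 0.001, 0.0]]
contact_force: [1.0, 0.4, -0.6]
width: 54.9
time: 20.05
ee_pos: [430.3, 146.7, 3.0]
ee_rot: [[-0.0, 0.856, 0.517], [-0.0, 0.517, -0.856], [-1.0, -0.0, -0.0]]
contact_force: [-0.9, -0.5, -0.8]
width: 14.0
```

Gripped at 14.0 mm. Next is the move to (454,305), turning from 31.1° to −3.7°.

```bash
python3 -m pendant '[[[0,0,0],[0,0,0.025],255],[[0,0,0],[0,0,0.06],255],[[0,0,-7],[0.006,0.035,0.06],255],[[0,0,-14],[0.012,0.07,0.06],255],[[0,0,-21],[0.018,0.105,0.06],255],[[0,0,-28],[0.023,0.135,0.06],255],[[0,0,-35],[0.0235,0.155,0.06],255],[[0,0,-35],[0.0235,0.1585,0.06],255],[[0,0,-35],[0.0235,0.1585,0.06],255],[[0,0,-35],[0.0235,0.1585,0.06],255]]'; python3 - <<'E'
from h import *
d=ctrl.snapshot("wrist");cv2.imwrite("pics/wrist12.png",d["pixels"])
s=ctrl.observe();print(s["ee_pos"],s["ee_rot"][:,2],s["width"])
E
```

```text
time: 21.05
ee_pos: [453.2, 304.1, 62.8]
ee_rot: [[-0.001, 0.998, -0.066], [-0.001, -0.066, -0.998], [-1.0, -0.001, 0.001]]
contact_force: [-0.1, -0.1, 0.1]
width: 13.9
[453.34456127 303.91745905  62.85186864] [-6.71873055e-02 -9.97739982e-01  8.91384791e-04] 14.051334186623409
```

View pics/wrist12.png

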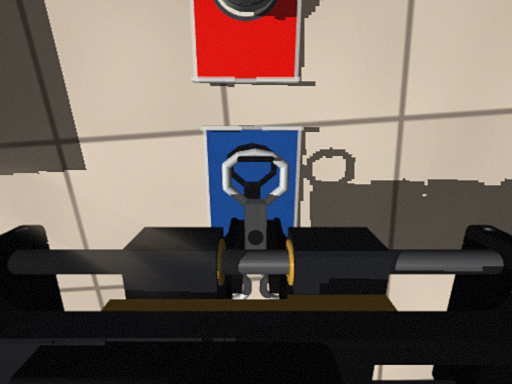

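The curler sits over its silhouette and is aligned. I'll lower and release it.

```bash
python3 -m pendant '[[[0,0,0],[0.0005,0.001,-0.025],255],[[0,0,0],[0.0005,0.001,-0.045],255],[[0,0,0],[0.0005,0.001,-0.051],255],[[0,0,0],[0.0005,0.001,-0.0535],255],[[0,0,0],[0.0005,0.001,-0.0535],255],[[0,0,0],[0.0005,0.001,-0.0535],140],[[0,0,0],[0.0005,0.001,-0.0535],140],[[0,0,0],[0.0005,0.001,-0.0535],140],[[0,0,0],[0.0005,0.001,-0.0535],140]]';python3 -m pendant '[[[0,0,0],[0,0,0],140],[[0,0,0],[0,0,0.02],140],[[0,0,0],[0,0,0.06],100],[[0,0,0],[0,0,0.09],0],[[0,0,0],[0,0,0.09],0],[[0,0,0],[0,0,0.09],0]]'; python3 - <<'E'
from h import *
d=ctrl.snapshot("wrist");cv2.imwrite("pics/wrist13.png",d["pixels"])
print(ctrl.observe()["ee_pos"],ctrl.observe()["width"])
E
```

```text
time: 22.0
ee_pos: [454.6, 306.4, 9.9]
ee_rot: [[0.001, 0.998, -0.067], [0.0, -0.067, -0.998], [-1.0, 0.001, -0.0]]
contact_force: [1.1, 0.2, -0.6]
width: 35.8
time: 22.6
ee_pos: [454.6, 306.3, 100.2]
ee_rot: [[0.001, 0.998, -0.067], [0.001, -0.067, -0.998], [-1.0, 0.001, -0.001]]
contact_force: [-0.2, -1.6, -0.5]
width: 63.2
[453.7907658  305.97778229  99.18154124] 67.34810705925598
```

View pics/wrist13.png

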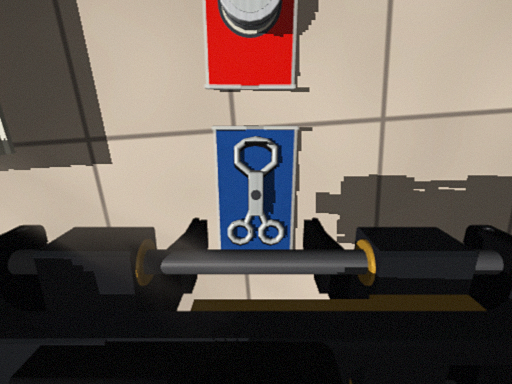

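The curler covers its silhouette, with its pivot at (256,195). I'll clear the arm for a final check.

```bash
python3 -m pendant '[[[0,0,0],[0,0,0.05],0],[[0,0,0],[0,0.05,0.1],0],[[0,0,0],[-0.35,0.3,0.14],0],[[0,0,0],[-0.35,0.3,0.14],0],[[0,0,0],[-0.35,0.3,0.14],0],[[0,0,0],[-0.35,0.3,0.14],0],[[0,0,0],[-0.35,0.3,0.14],0],[[0,0,0],[-0.35,0.3,0.14],0],[[0,0,0],[-0.35,0.3,0.14],0],[[0,0,0],[-0.35,0.3,0.14],0]]'; python3 -m pendant '[[[0,0,0],[0,0,0],0],[[0,0,0],[0,0,0],0]]'; python3 - <<'E'
from h import *
for n in ("top","side"):
    d=ctrl.snapshot(n);cv2.imwrite(f"pics/{n}14.png",d["pixels"])
    if n=="top": cv2.imwrite("pics/z14.png",cv2.resize(d["pixels"][105:285,90:430],None,fx=2.3,fy=2.3,interpolation=cv2.INTER_CUBIC))
E
```

```text
time: 23.65
ee_pos: [135.6, 581.0, 232.4]
ee_rot: [[-0.001, 0.998, -0.067], [-0.004, -0.067, -0.998], [-1.0, -0.001, 0.004]]
contact_force: [1.3, 0.8, 0.2]
width: 87.1
time: 23.85
ee_pos: [136.3, 580.5, 232.4]
ee_rot: [[-0.001, 0.998, -0.064], [-0.004, -0.064, -0.998], [-1.0, -0.001, 0.004]]
contact_force: [-0.1, -0.3, -0.5]
width: 87.1
```

View pics/z14.png

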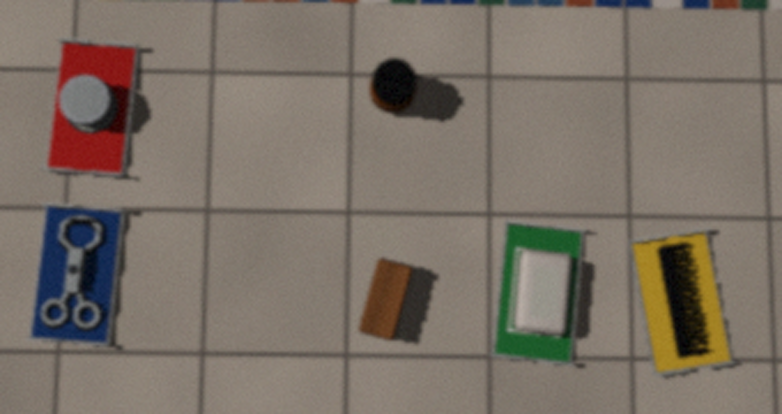

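View pics/side14.png

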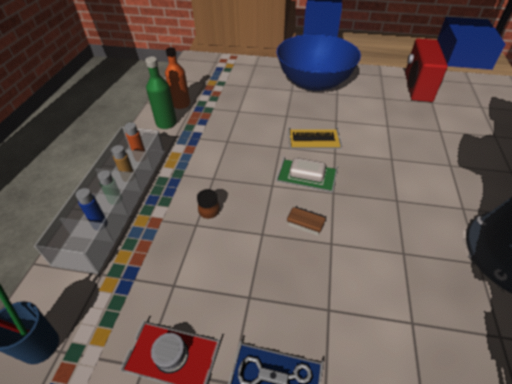

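```bash
python3 - <<'E'
from h import *
d=ctrl.snapshot("top")
Z=lambda p:np.array((90,105))+np.array(p)/2.3
for n,p,z,t in [("tin",(86,100),32,(622.5,298.5)),("soap",(543,291),29,(441.7,-154.8)),("comb",(685.5,300),15,(434.6,-297.2)),("curler",(74.5,270),18,(454,305.2))]:
    w=ray(d,Z(p),z)[0,:2];print(n,w.round(1),(w-t).round(1))
a=cv2.imread("pics/top0.png");b=d["pixels"]
print("diff brush/jar",cv2.absdiff(a,b)[205:260,240:285].max(),cv2.absdiff(a,b)[122:165,245:295].max())
E
```

```text
tin [623.4 295.3] [ 0.9 -3.2]
soap [ 442.2 -154.9] [ 0.5 -0.1]
comb [ 435.2 -299.2] [ 0.6 -2. ]
curler [456.8 302.9] [ 2.8 -2.3]
diff brush/jar 11 18
```

All four are within about 4 mm of the module centres. The brush and jar areas of the picture are unchanged. I'm handing in.

```bash
python3 -c "
from bench import ctrl
print(ctrl.finish_job())"
```

```text
the job is handed in; nothing more can be done
None
```

I put the comb, soap, tin and curler away in their modules, one at a time, and handed the job in at about 24 s on the robot's clock. The first comb grip failed because I lifted before the fingers had closed. The comb stayed where it was, and the second grip held.

**Position:** in the last top view, each item's centre is close to its module's centre (the limit is 12 mm):

| Item | Offset from module centre |
|---|---|
| Soap | about 0.5 mm |
| Comb | about 2 mm |
| Tin | about 3.3 mm |
| Curler | about 3.6 mm |

**Lying flat and lined up:** all four look flat on their pads, and the soap, comb and curler look lined up with their outlines. I judged this by eye and did not measure final angles or heights.

**Brush and jar:** the top-view picture around both shows no change beyond image noise.

**One disagreement:** before the tin was gripped, the wrist camera placed the tin and its module about 4–6 mm further out in x than the top camera did. I used values between the two, and the tin still ended up near the centre. The final offsets come only from the top camera, and the wrist view after release also showed the tin centred.

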